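# Pre-set and clamp the iris damper

## Task

On the bench stands an air-duct iris damper. With the fingertips, push the ring's lever round by its upright peg until the lever arm stands midway between the two ears of the set-point clip on the scale; only then push the short clamp lever round to its stop so that the setting is locked, and leave both there. Push gently: do not grip, lift or shift the damper, do not move the clip, and leave the other things on the bench alone.

Things in the scene. Friction and masses are not known exactly. Their poses are not given: they have to be found in the camera images.
- damper: iris damper, 4 kg, standing loose on the bench: square foot plate 220 x 220 x 8 mm carrying a round dark steel housing 200 mm in diameter whose flat top is 46 mm above the bench. Origin: centre of the underside, on the ring's axis; z up. The scale (white ticks every 10 degrees on the rim, long ones every 30) spans 70 degrees either side of the damper's +x axis.
- iris_ring (a joint): angle of the steel ring and its lever about the damper's vertical axis, rad: 0 when the lever points along the damper's +x, growing counter-clockwise seen from above; range -1.15 to 1.0. It always starts clockwise of the clip, so it must be pushed counter-clockwise. Stiff by friction (about 1 N at the peg), no spring: it stays where it is left.
- lever_mark (a point): point on the lever arm's centre line above the scale, 100 mm from the ring's axis. The arm is a flat steel bar 10 mm wide, its underside 58 mm and its top 64 mm above the bench, running out from the ring to 144 mm from the axis.
- lever_peg (a point): the upright peg at the lever's end, 135 mm from the ring's axis, outside the housing but over the bench: 12 mm diameter from 64 to 80 mm above the bench, then a steel head 16 mm in diameter up to 92 mm. The point lies on its axis, 78 mm above the bench. This peg is what to push.
- set_clip (a joint): angle of the set-point clip on the scale, rad, measured as iris_ring is: the wanted value of iris_ring. The clip holds by friction and must not be moved.
- clip_mark (a point): midpoint between the clip's two ears, 100 mm from the ring's axis. The steel clip is 30 mm wide with two ears, each 4 mm thick, their middles 26 mm apart, top 55 mm above the bench, reaching from 94 to 110 mm from the axis; the lever arm passes over it.
- clamp (a joint): angle of the short clamp lever, rad: starts open at 0 to 0.2, grows clockwise seen from above, against its stop at 1.257; locked beyond 1.1. Stiff by friction (about 2 N at its peg), no spring. At 0 it points 95 degrees counter-clockwise of the damper's +x, outward; at the stop it points 23 degrees counter-clockwise of +x.
- clamp_pivot (a point): on the clamp lever's vertical pivot axis, 80 mm above the bench, on the rim of the housing's top 88 mm from the ring's axis. The pivot post is 16 mm in diameter, up to 66 mm above the bench.
- clamp_peg (a point): the upright peg at the clamp lever's end, 55 mm from its pivot: 14 mm in diameter, 65 to 91 mm above the bench; the point lies on its axis, 80 mm above the bench. The lever bar is 10 mm wide, 58 to 65 mm above the bench.
- socket: bystander: steel wrench socket standing upright, 26 mm in diameter, 40 mm tall, near the damper beyond the lever's sweep; origin centre of underside
- jar: bystander: pale jar with a lid, 56 mm in diameter, 75 mm tall, standing beside the damper on the lever's starting side; origin centre of underside
- tape: bystander: roll of white tape lying flat, 64 mm in diameter, 19 mm tall, on the damper's rear side; origin centre of underside
- screwdriver: bystander: screwdriver with orange handle lying flat; origin at its middle, underside
- wrench: bystander: steel wrench lying flat; origin at its middle, underside
- meter: bystander: yellow test meter lying flat, 150 x 75 x 40 mm; origin centre of underside
- pliers: bystander: orange-handled pliers lying flat, about 165 x 80 x 18 mm; origin near the joint, underside

How it is judged:
By the outcome, as a careful person would: the job done as asked, in the order asked, and still so for the second after the job is handed in, with the robot touching nothing.
It also fails if it takes over 51 s, if anything falls off the work surface, if the arm or the gripper's body presses on something with over 40 N, if the wrist force passes 120 N, or if a joint passes its speed limit or range.

## Robot

A 7-joint arm with a two-finger parallel gripper is mounted at the origin on the work surface. World frame = base frame: x ahead of the robot, y to its left, z up, the work surface at z = 0. Lengths are in m, angles in rad, forces in N, time in s.
With the tool pointing down it reaches from about 0.4 to 0.85 m from the base axis. Payload 4.4 kg.
Tool frame: the origin (TCP) lies at the very end of the fingers, on their centre line; the grasp point (between the pads) lies 19 mm behind it (robot.hold_point_z is the distance from the TCP to the grasp point, in m); x points along the fingers, z is the direction in which the jaws open and shut, and the axes are right-handed (so a half turn about x gives the same grasp; the last joint's range is limited). The gripper opens to 94 mm and grips with 3 to 60 N. Pads are 16 mm wide; open, the fingers measure 119 mm over their backs; the gripper's body (75 mm by 177 mm) begins 78 mm behind the grasp point.
Start: joints at [1.169, 0.628, 0.038, 1.517, -0.027, 0.996, -0.02], TCP at [0.214, -0.614, 0.205] pointing down, gripper open.
Joint ranges: [-3.06, 3.06], [-0.37, 2.12], [-1.25, 1.32], [0.18, 2.47], [-1.1, 4.24], [0.23, 1.98], [-2.94, 2.94]. Speed limits (rad/s): [2.57, 2.57, 3.14, 3.14, 3.14, 3.14, 3.14].

## Interface

Orientations are given as a unit quaternion [x, y, z, w].
In Python, from station import robot gives the robot as it stands. The module is installed in compiled form; this text tells all that it offers.
- The arm moves only by the shell command python3 -m handwheel 'ROWS'. ROWS is JSON, a list of rows, each a list of 3 entries, a list of its own where there are three numbers: the finger opening in mm, from 0 to 94, then the shift along the world's x, y, z in mm, then the turn, a rotation vector about the world's x, y, z in rad. A call has exactly 8 rows; each row is the pose to reach, as a shift and turn from the pose measured when the call began; what a row does not reach only later rows make up. A row lasts 1/10 s, in which the tool goes at most 50 mm and 8.59 degrees, less where a joint would pass 70% of its speed; a pose out of reach is approached as far as the arm can. A call with a gripper value outside its range is refused whole. The fingers move at their own pace and stop on an object; the grip force is fixed at half the most. Time passes only in rows, so rows that repeat a pose let the fingers close, or fill a call up. It gives the time, the measured TCP pose, the force and the opening at its end, in the units of the state.
- robot.get_obs(): the state, without advancing time (a new reading comes with each control period).
- robot.grab_frame(name): name is "scene" or "side" or "wrist"; returns a dict with "img" (480x640x3 uint8, blue, green, red), "fx", "fy", "cx", "cy" (pixels), "T" (4x4, takes a point from camera to world coordinates). Camera axes: x right, y up, looking along -z (the intrinsics and any distortion apply to the point x, -y, -z); pixel columns grow to the right and rows downward; lengths in m; the calibration is good to about 2 mm. A picture is of the moment at which its call begins. There is no depth.
- robot.close_job(): hands the job in, once; it reports no verdict.
The state is a dict: "time_s": time; "qpos": joint angles; "qvel": joint speeds; "tau": joint torques, N m; "ee_pos": TCP position; "eef_rot": TCP orientation; "ft_force": force on the tool from outside, world axes, zero at the start; "wrist_torque": the same for the moment, N m; "opening": finger opening in m.
Only numpy, scipy, OpenCV 4.12 (cv2) and the standard library are available. Lean on these libraries where they do the work, as an engineer would, in place of code of your own. Each camera call takes 0.05 s, during which the arm holds its last target.

## Working session

There is one attempt and no reset: what is moved stays moved. The work goes in short steps, Python scripts to look and compute and a shell command to move; the robot and the scene stay as the last step left them, time stands still between calls to the robot, and variables do not carry over. Pictures are saved under pics/ and viewed, and the job is handed in when it is done.

```bash
mkdir -p pics; python3 - <<'E'
from station import robot
import cv2,numpy as np
o=robot.get_obs(); print({k:np.round(v,3).tolist() for k,v in o.items()})
for n in ["scene","side","wrist"]:
    f=robot.grab_frame(n); cv2.imwrite(f"pics/{n}0.png",f["img"]); np.savez(f"{n}0.npz",**f)
    print(n,{k:(np.round(v,4).tolist()) for k,v in f.items() if k!="img"})
E
ls
```

```text
{'time_s': 0.0, 'qpos': [1.169, 0.629, 0.038, 1.518, -0.027, 0.996, -0.02], 'qvel': [0.002, -0.0, -0.0, -0.001, -0.0, 0.0, 0.001], 'tau': [0.0, -54.974, 1.143, -18.663, -0.052, 0.024, 0.0], 'ee_pos': [0.214, -0.613, 0.205], 'eef_rot': [0.41, 0.577, -0.409, 0.576], 'ft_force': [-0.071, -0.755, -0.181], 'wrist_torque': [-0.063, 0.05, 0.031], 'opening': 0.094}
scene {'fx': 544.5653, 'fy': 544.5653, 'cx': 322.5561, 'cy': 237.2955, 'T': [[0.8373, -0.3081, 0.4516, 1.2523], [0.5465, 0.4914, -0.6782, -1.0274], [-0.013, 0.8147, 0.5798, 0.9436], [0.0, 0.0, 0.0, 1.0]]}
side {'fx': 435.4525, 'fy': 435.4525, 'cx': 321.2252, 'cy': 239.5147, 'T': [[-0.9678, 0.1968, -0.1569, 0.4079], [-0.2515, -0.7279, 0.6379, 0.6482], [0.0113, 0.6568, 0.754, 0.909], [0.0, 0.0, 0.0, 1.0]]}
wrist {'fx': 420.385, 'fy': 420.385, 'cx': 313.3679, 'cy': 240.2486, 'T': [[0.3291, 0.9062, 0.2654, 0.291], [-0.9443, 0.3164, 0.0907, -0.5873], [-0.0017, -0.2804, 0.9599, 0.3836], [0.0, 0.0, 0.0, 1.0]]}
pics
scene0.npz
side0.npz
wrist0.npz
```

View pics/scene0.png

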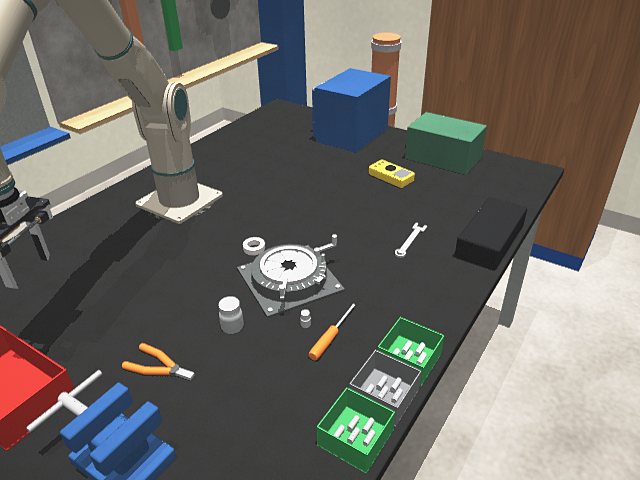

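View pics/side0.png

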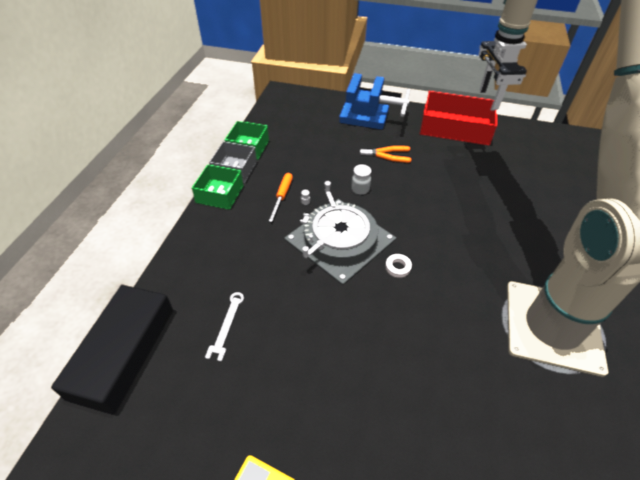

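View pics/wrist0.png

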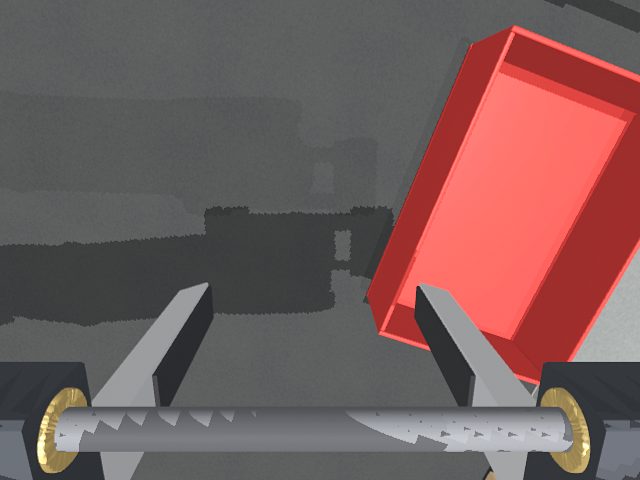

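The damper is at about (290,270) in the scene view and (340,230) in the side view. The arm's start is far off to one side. I'll zoom in next.

```bash
cat > h.py <<'E'
import numpy as np,cv2
def load(n):
    return dict(np.load(n))
def proj(f,P):
    P=np.atleast_2d(P); T=f["T"]; c=(P-T[:3,3])@T[:3,:3]
    return np.c_[f["fx"]*c[:,0]/-c[:,2]+f["cx"], -f["fy"]*c[:,1]/-c[:,2]+f["cy"]]
def ray(f,u,v):
    d=f["T"][:3,:3]@np.array([(u-f["cx"])/f["fx"],-(v-f["cy"])/f["fy"],-1.]); return f["T"][:3,3],d
def atz(f,u,v,z):
    o,d=ray(f,u,v); return o+d*(z-o[2])/d[2]
def crop(img,x0,y0,x1,y1,s,name):
    c=cv2.resize(img[y0:y1,x0:x1],None,fx=s,fy=s,interpolation=cv2.INTER_CUBIC)
    cv2.imwrite(name,c)
E
python3 - <<'E'
from h import *
crop(load("scene0.npz")["img"],215,220,355,340,5,"pics/sc0z.png")
crop(load("side0.npz")["img"],270,165,410,285,5,"pics/si0z.png")
E
```

```text
(no output)
```

View pics/sc0z.png

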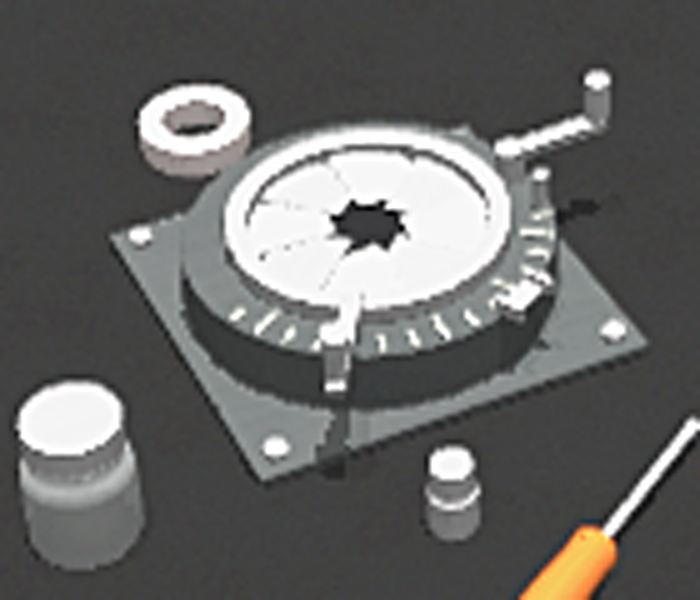

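View pics/si0z.png

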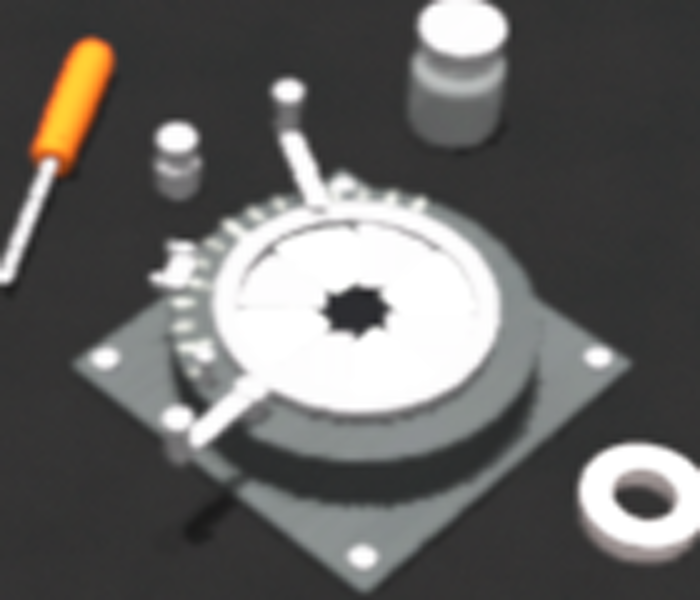

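```bash
cat > fit.py <<'E'
from h import *
from scipy.optimize import least_squares
S=load("scene0.npz");D=load("side0.npz")
sc=lambda u,v:(215+(u+.5)/5-.5,220+(v+.5)/5-.5)
sd=lambda u,v:(270+(u+.5)/5-.5,165+(v+.5)/5-.5)
if __name__=="__main__":
    for n,u,v,z in [("c",112,237,.008),("c",262,482,.008),("c",647,345,.008),("hole",367,226,.055),("peghead",335,332,.092),("clamppeg",597,76,.091),("pivot",505,148,.066),("clip",525,290,.05),("post",541,175,.06),("jar",70,415,.075),("socket",452,462,.04),("tape",195,118,.019)]:
        print("scene",n,np.round(atz(S,*sc(u,v),z)*1000,1))
    for n,u,v,z in [("c",73,362,.008),("c",365,595,.008),("c",632,360,.008),("hole",357,310,.055),("peghead",288,92,.092),("clamppeg",177,418,.091),("pivot",262,385,.066),("clip",178,262,.05),("p",345,185,.05),("p2",200,350,.05),("jar",462,28,.075),("socket",177,137,.04),("tape",645,495,.019)]:
        print("side",n,np.round(atz(D,*sd(u,v),z)*1000,1))
E
python3 fit.py
```

```text
scene c [ 400.7 -177.1    8. ]
scene c [ 590.5 -286.5    8. ]
scene c [697.6 -97.1   8. ]
scene hole [ 551.4 -141.    55. ]
scene peghead [ 615.9 -252.4   92. ]
scene clamppeg [608.2  -3.9  91. ]
scene pivot [583.2 -57.4  66. ]
scene clip [ 647.3 -135.6   50. ]
scene post [608.4 -60.6  60. ]
scene jar [ 533.1 -352.2   75. ]
scene socket [ 681.9 -252.    40. ]
scene tape [379.3 -76.7  19. ]
side c [696.2 -96.3   8. ]
side c [506.2  14.7   8. ]
side c [ 398.3 -178.4    8. ]
side hole [ 546.1 -132.3   55. ]
side peghead [ 614.6 -250.9   92. ]
side clamppeg [609.4  -6.1  91. ]
side pivot [579.6 -58.6  66. ]
side clip [ 649.6 -146.1   50. ]
side p [ 575.  -229.2   50. ]
side p2 [620.6 -87.1  50. ]
side jar [ 533.5 -351.6   75. ]
side socket [ 680.8 -252.8   40. ]
side tape [378.6 -76.9  19. ]
```

Both cameras agree to within about 3 mm:

| Item | Estimate |
|---|---|
| Damper centre | (548,-136.5) mm |
| Damper +x direction | -29.7° |
| Peg | (615,-252) mm, 133 mm from the axis (given as 135) |
| Clip | world direction about -2° to -5° |
| Clamp peg | (609,-5) mm |

I'll close the fingers and move to hover behind the peg.

```bash
python3 -m handwheel '[[0,[30,28,0],[0,0,0.02]],[0,[65,60,0],[0,0,0.05]],[0,[98,90,0],[0,0,0.08]],[0,[131,120,0],[0,0,0.11]],[0,[164,150,0],[0,0,0.14]],[0,[197,180,0],[0,0,0.17]],[0,[230,210,0],[0,0,0.19]],[0,[263,240,0],[0,0,0.19]]]'
python3 -m handwheel '[[0,[30,28,0],[0,0,0]],[0,[60,56,0],[0,0,0]],[0,[90,84,0],[0,0,0]],[0,[112,107,0],[0,0,0]],[0,[112,107,0],[0,0,0]],[0,[112,107,0],[0,0,0]],[0,[112,107,0],[0,0,0]],[0,[112,107,0],[0,0,0]]]'
python3 - <<'E'
from h import *
from station import robot
f=robot.grab_frame("wrist"); np.savez("w1.npz",**f); cv2.imwrite("pics/w1.png",f["img"])
o=robot.get_obs(); print(np.round(o["ee_pos"],4),np.round(o["eef_rot"],3),np.round(f["T"],3).tolist())
E
```

```text
time_s: 0.95
ee_pos: [0.478, -0.3718, 0.2046]
eef_rot: [0.353, 0.613, -0.353, 0.612]
ft_force: [0.2, -0.6, 0.4]
opening: 0.0336
time_s: 1.75
ee_pos: [0.5888, -0.2666, 0.2047]
eef_rot: [0.353, 0.613, -0.354, 0.612]
ft_force: [0.1, -0.5, 0.2]
opening: 0.0004
[ 0.589  -0.2664  0.2047] [ 0.354  0.613 -0.354  0.612] [[0.5, 0.831, 0.245, 0.66], [-0.866, 0.48, 0.139, -0.227], [-0.001, -0.282, 0.96, 0.383], [0.0, 0.0, 0.0, 1.0]]
```

View pics/w1.png

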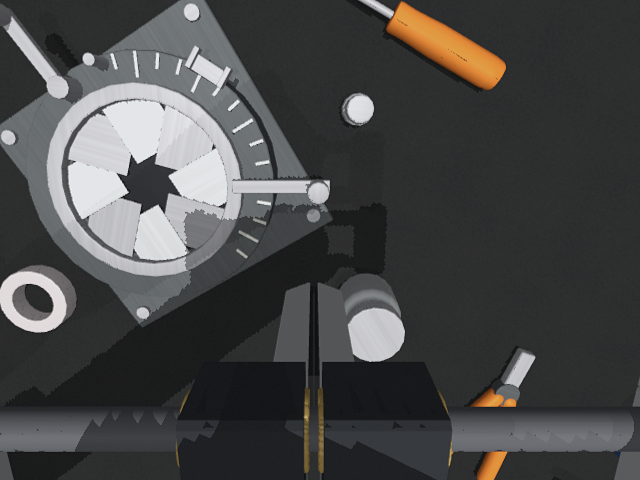

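The wrist view is clear. It shows the lever arm at row 187 with the peg head at (318,192), the clip around (208,68), the pivot at (58,87) and the socket at (357,108). I'll zoom in on the clip and lever.

```bash
python3 - <<'E'
from h import *
W=load("w1.npz")
crop(W["img"],150,30,350,210,4,"pics/w1z.png")
crop(W["img"],0,0,200,150,4,"pics/w1y.png")
E
```

```text
(no output)
```

View pics/w1z.png

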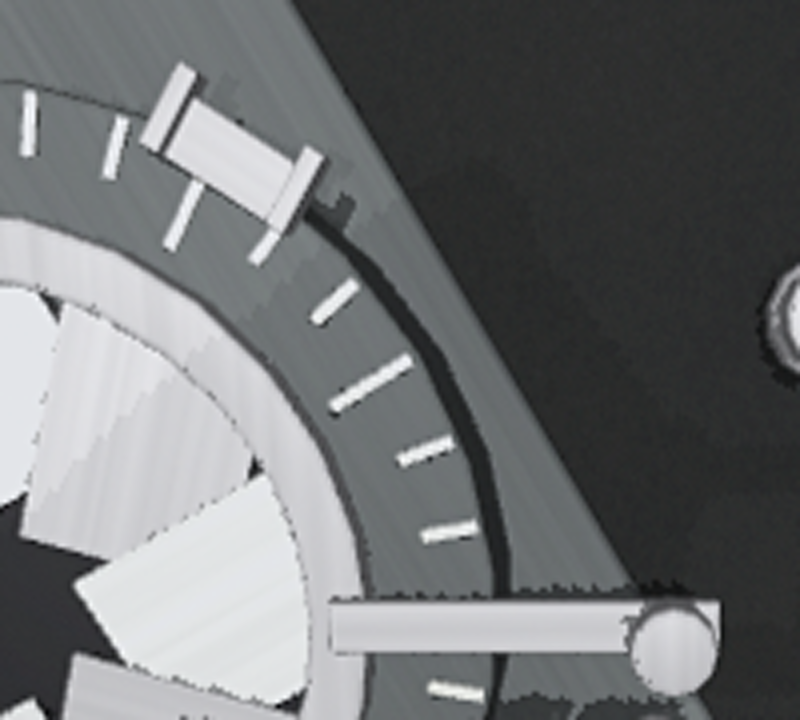

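View pics/w1y.png

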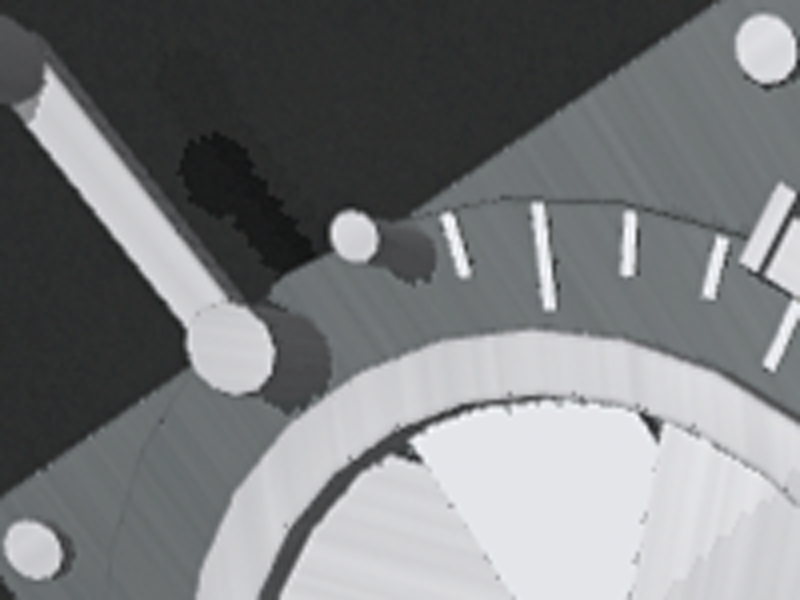

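```bash
cat > m1.py <<'E'
from h import *
from scipy.optimize import least_squares
W=load("w1.npz")
a=lambda u,v:(150+(u+.5)/4-.5,30+(v+.5)/4-.5)
b=lambda u,v:((u+.5)/4-.5,(v+.5)/4-.5)
P=lambda p,z:atz(W,*p,z)[:2]*1000
ticks={-40:a(457,691),-20:a(450,533),-10:a(427,451),0:a(370,384),10:a(335,302),50:b(629,243),60:b(543,257),70:b(456,245),40:b(715,268)}
T={k:P(v,.0465) for k,v in ticks.items()}
def res(x):
    r=[]
    for k,p in T.items():
        t=x[2]+np.radians(k); d=p-x[:2]; r.append(-np.sin(t)*d[0]+np.cos(t)*d[1])
    return r
s=least_squares(res,[548,-136.5,-.52]); x=s.x
print("centre yaw",x[:2],np.degrees(x[2]),"res",np.round(s.fun,1))
print("tick r",[round(float(np.hypot(*(p-x[:2])))) for p in T.values()])
def rep(n,p):
    d=p-x[:2]; print(n,np.round(p,1),"r %.1f rel %.2f deg world %.2f"%(np.hypot(*d),np.degrees(np.arctan2(d[1],d[0])-x[2]),np.degrees(np.arctan2(d[1],d[0]))))
rep("ear1",P(a(171,107),.055));rep("ear2",P(a(299,188),.055))
e1,e2=P(a(171,107),.055),P(a(299,188),.055);print("sep",np.hypot(*(e1-e2)));rep("clip",(e1+e2)/2)
l=[(P(a(u,601),.064)+P(a(u,653),.064))/2 for u in (340,480,600)]
for q in l: rep("lever",q)
rep("peghead",P(a(674,652),.092))
rep("pivot",P(b(231,349),.066)); rep("clamp mid",(P(b(112,212),.065)+P(b(152,168),.065))/2)
rep("stop",P(b(354,237),.06))
E
python3 m1.py
```

```text
centre yaw [ 548.98321011 -137.8406332 ] -29.581860351837342 res [ 0.1 -0.2 -0.   0.1  0.   0.   0.1 -0.1  0. ]
tick r [93, 93, 93, 89, 93, 93, 89, 93, 93]
ear1 [ 652.1 -129.5] r 103.4 rel 34.19 deg world 4.61
ear2 [ 651.4 -155.7] r 103.9 rel 19.70 deg world -9.88
sep 26.15222645245769
clip [ 651.7 -142.6] r 102.9 rel 26.93 deg world -2.65
lever [ 585.3 -199.5] r 71.5 rel -29.95 deg world -59.53
lever [ 598.6 -222.7] r 98.3 rel -30.08 deg world -59.67
lever [ 610.1 -242.5] r 121.2 rel -30.15 deg world -59.73
peghead [ 617.1 -254.4] r 135.0 rel -30.14 deg world -59.72
pivot [586.2 -58.1] r 88.0 rel 94.56 deg world 64.98
clamp mid [602.1 -33.5] r 117.1 rel 92.59 deg world 63.00
stop [613.6 -67.4] r 95.6 rel 77.06 deg world 47.48
```

The geometry matches the given sizes: ear spacing 26.15 mm, peg radius 135.0 mm, pivot radius 88.0 mm and tick residuals within 0.2 mm. Relative to damper +x, the clip sits at +26.9° and the lever at -30.1°, so the lever needs to turn 57°. I'll lower the fingers behind the peg and compute the arc.

```bash
python3 -m handwheel '[[0,[0,0,-20],[0,0,0]],[0,[0,0,-45],[0,0,0]],[0,[0,0,-70],[0,0,0]],[0,[0,0,-95],[0,0,0]],[0,[0,0,-115],[0,0,0]],[0,[0,0,-127],[0,0,0]],[0,[0,0,-132],[0,0,0]],[0,[0,0,-132],[0,0,0]]]'
cat > arc.py <<'E'
import numpy as np,sys
from station import robot
C=np.array([549,-137.8]); 
def tcp(th,gap=16):
    t=np.radians(th); return C+135*np.array([np.cos(t),np.sin(t)])-gap*np.array([-np.sin(t),np.cos(t)])
if __name__=="__main__":
    o=robot.get_obs(); p=o["ee_pos"][:2]*1000
    from scipy.spatial.transform import Rotation as R
    z=R.from_quat(o["eef_rot"]).as_matrix()[:,2]; jaw=np.degrees(np.arctan2(z[1],z[0])); 
    j=(jaw+90)%180-90
    print("tcp",np.round(o["ee_pos"]*1000,1),"jaw",round(j,1),"F",np.round(o["ft_force"],1))
    for th in map(float,sys.argv[1:]):
        print(th,np.round(tcp(th)-p,1),round(float(np.radians(th-j)),3))
E
python3 arc.py -62 -59.7 -57 -54 -51 -48 -45 -42 -39 -36
```

```text
time_s: 2.6
ee_pos: [0.5888, -0.2667, 0.0726]
eef_rot: [0.354, 0.613, -0.354, 0.612]
ft_force: [0.7, -1.0, -0.3]
opening: 0.0002
tcp [ 588.8 -266.7   72.6] jaw -60.0 F [ 0.7 -1.  -0.3]
-62.0 [9.5 2.2] -0.034
-59.7 [14.5  4.3] 0.006
-57.0 [20.4  7. ] 0.053
-54.0 [26.7 10.3] 0.105
-51.0 [32.8 14. ] 0.158
-48.0 [38.7 17.9] 0.21
-45.0 [44.4 22.2] 0.262
-42.0 [49.9 26.7] 0.315
-39.0 [55.1 31.6] 0.367
-36.0 [60.1 36.7] 0.419
```

```bash
python3 -m handwheel '[[0,[6,1,0],[0,0,0]],[0,[10,2,0],[0,0,0]],[0,[14,4,0],[0,0,0.005]],[0,[17,6,0],[0,0,0.03]],[0,[20,7,0],[0,0,0.05]],[0,[24,9,0],[0,0,0.08]],[0,[27,10,0],[0,0,0.105]],[0,[27,10,0],[0,0,0.105]]]'
python3 - <<'E'
from h import *
from station import robot
for n in ["wrist","scene"]:
    f=robot.grab_frame(n); np.savez(n+"2.npz",**f); cv2.imwrite(f"pics/{n}2.png",f["img"])
    if n=="scene": crop(f["img"],215,180,355,340,4,"pics/scene2.png")
E
python3 arc.py -52 -50 -48 -45 -42 -39 -36 -33 -30
```

```text
time_s: 3.4
ee_pos: [0.6163, -0.2561, 0.0724]
eef_rot: [0.321, 0.631, -0.32, 0.63]
ft_force: [-0.0, 0.7, 0.3]
opening: 0.0003
tcp [ 616.  -256.6   72.4] jaw -54.0 F [ 0.6 -0.6  0.3]
-52.0 [3.5 2.5] 0.035
-50.0 [7.5 5.1] 0.07
-48.0 [11.4  7.7] 0.105
-45.0 [17.1 12. ] 0.157
-42.0 [22.6 16.5] 0.21
-39.0 [27.8 21.4] 0.262
-36.0 [32.8 26.5] 0.314
-33.0 [37.5 31.8] 0.367
-30.0 [41.9 37.4] 0.419
```

View pics/wrist2.png

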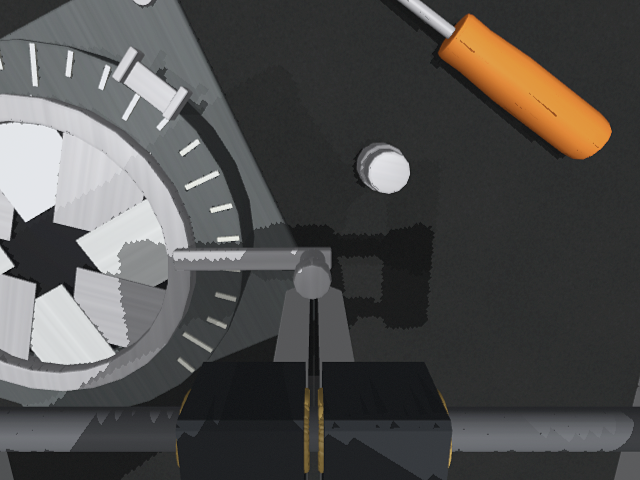

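View pics/scene2.png

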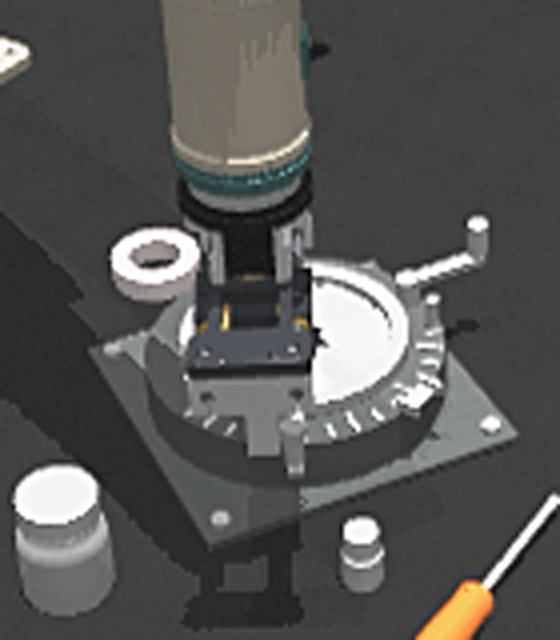

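The peg head is centred on the finger at (312,280) and the lever follows, with negligible force. I'll continue along the arc.

```bash
python3 -m handwheel '[[0,[4,2.5,0],[0,0,0.035]],[0,[7.5,5,0],[0,0,0.07]],[0,[12,8,0],[0,0,0.11]],[0,[17,12,0],[0,0,0.157]],[0,[22.5,16.5,0],[0,0,0.21]],[0,[28,21.5,0],[0,0,0.262]],[0,[33,26.5,0],[0,0,0.314]],[0,[37.5,32,0],[0,0,0.367]]]'
python3 arc.py -30 -27 -24 -21 -18 -15 -12 -10
```

```text
time_s: 4.3
ee_pos: [0.6543, -0.2242, 0.0725]
eef_rot: [0.199, 0.679, -0.199, 0.678]
ft_force: [0.7, -1.4, 0.1]
opening: 0.0003
tcp [ 654.3 -224.2   72.5] jaw -32.7 F [ 0.7 -1.4  0.1]
-30.0 [3.6 5.1] 0.048
-27.0 [ 7.7 10.9] 0.1
-24.0 [11.5 16.9] 0.152
-21.0 [15.  23.1] 0.205
-18.0 [18.1 29.5] 0.257
-15.0 [20.9 36. ] 0.309
-12.0 [23.4 42.7] 0.362
-10.0 [24.8 47.2] 0.397
```

```bash
python3 -m handwheel '[[0,[3.5,5,0],[0,0,0.048]],[0,[7.5,11,0],[0,0,0.1]],[0,[11.5,17,0],[0,0,0.152]],[0,[15,23,0],[0,0,0.205]],[0,[18,29,0],[0,0,0.257]],[0,[20,33,0],[0,0,0.29]],[0,[21,36,0],[0,0,0.309]],[0,[21,36,0],[0,0,0.309]]]'
python3 - <<'E'
from h import *
from station import robot
f=robot.grab_frame("wrist"); np.savez("w3.npz",**f); cv2.imwrite("pics/w3.png",f["img"])
crop(f["img"],120,100,340,300,3.5,"pics/w3z.png")
E
python3 arc.py -12 -10 -8 -6 -4 -3 -2.65
```

```text
time_s: 5.1
ee_pos: [0.6758, -0.1873, 0.0726]
eef_rot: [0.092, 0.701, -0.092, 0.701]
ft_force: [0.2, 0.1, -0.1]
opening: 0.0008
tcp [ 675.4 -187.6   72.5] jaw -15.0 F [-0.   0.3  0.1]
-12.0 [2.3 6.1] 0.053
-10.0 [ 3.7 10.6] 0.088
-8.0 [ 5.  15.2] 0.122
-6.0 [ 6.1 19.8] 0.157
-4.0 [ 7.1 24.5] 0.192
-3.0 [ 7.5 26.8] 0.21
-2.65 [ 7.7 27.6] 0.216
```

View pics/w3.png

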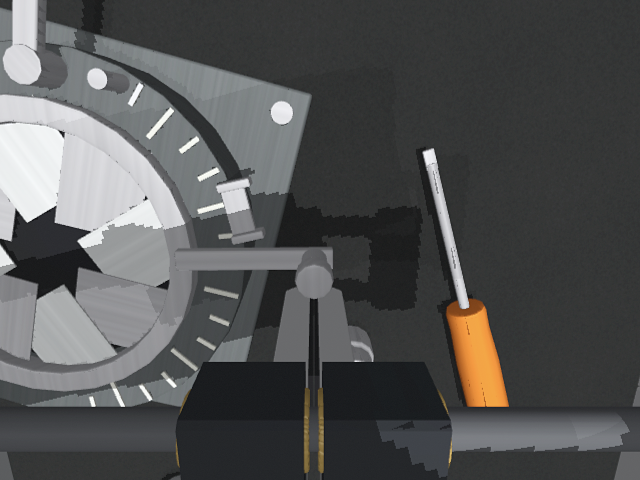

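View pics/w3z.png

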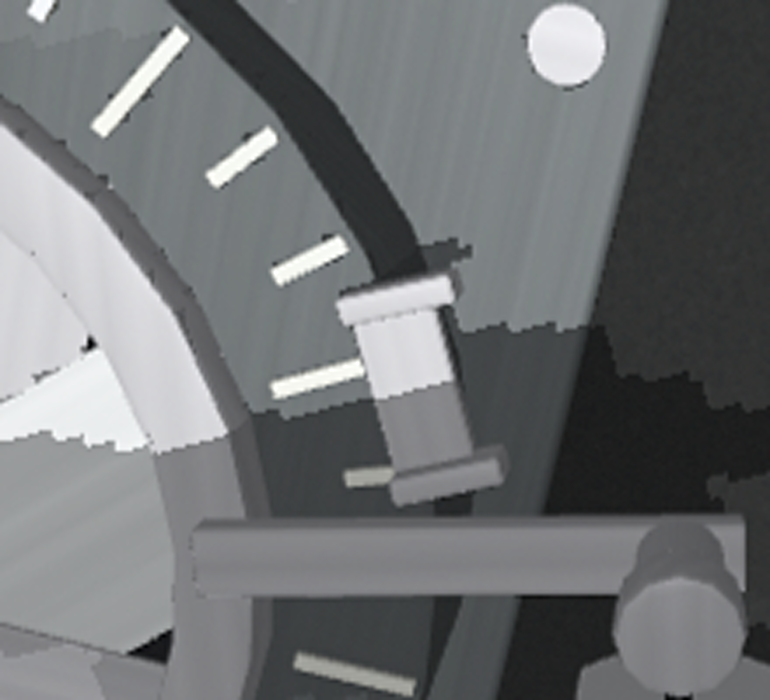

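```bash
python3 - <<'E'
from h import *
W=load("w3.npz")
a=lambda u,v:(120+(u+.5)/3.5-.5,100+(v+.5)/3.5-.5)
P=lambda p,z:atz(W,*p,z)[:2]*1000
C=np.array([549,-137.8])
def rep(n,p):
    d=p-C; print(n,np.round(p,1),"r %.1f world %.2f"%(np.hypot(*d),np.degrees(np.arctan2(d[1],d[0]))))
# top face: upper edge/ lower edge
for u in (230,400,560):
    p,q=P(a(u,523),.064),P(a(u,594),.064); print("w",np.hypot(*(p-q)).round(1)); rep("lev",(p+q)/2)
e1,e2=P(a(397,299),.055),P(a(447,476),.055);print(np.hypot(*(e1-e2)));rep("clip",(e1+e2)/2)
rep("head",P(a(680,637),.092))
E
```

```text
w 10.1
lev [ 621.6 -155.3] r 74.7 world -13.53
w 10.1
lev [ 643.7 -161.2] r 97.5 world -13.87
w 10.1
lev [ 664.5 -166.7] r 119.0 world -14.07
25.26067032704415
clip [ 651.7 -141.2] r 102.7 world -1.90
head [ 680.  -170.9] r 135.2 world -14.19
```

The lever is at -14.0°, which is 1° ahead of the commanded angle. The clip reads -1.9° here and -2.65° in the earlier view. I'll push to just short of the target and look again.

```bash
python3 -m handwheel '[[0,[1,3,0],[0,0,0.026]],[0,[2.3,6,0],[0,0,0.053]],[0,[3,8.5,0],[0,0,0.07]],[0,[3.7,10.6,0],[0,0,0.088]],[0,[4.5,13,0],[0,0,0.105]],[0,[5,15.2,0],[0,0,0.122]],[0,[5.8,18.5,0],[0,0,0.147]],[0,[6.2,20.5,0],[0,0,0.16]]]'
python3 - <<'E'
from h import *
from station import robot
f=robot.grab_frame("wrist"); np.savez("w4.npz",**f)
crop(f["img"],120,130,340,300,3.5,"pics/w4z.png")
E
python3 arc.py -5 -4 -3 -2.65
```

```text
time_s: 5.95
ee_pos: [0.6818, -0.1666, 0.0725]
eef_rot: [0.036, 0.707, -0.035, 0.706]
ft_force: [-0.2, -1.3, -0.4]
opening: 0.0004
tcp [ 681.9 -166.1   72.5] jaw -5.7 F [-0.2 -0.1 -0.1]
-5.0 [0.2 0.6] 0.012
-4.0 [0.7 3. ] 0.03
-3.0 [1.1 5.3] 0.047
-2.65 [1.3 6.1] 0.053
```

View pics/w4z.png

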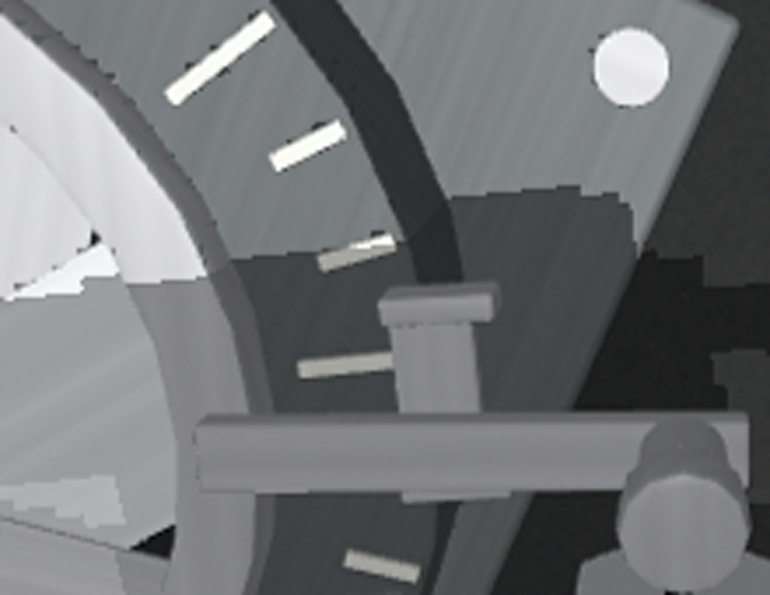

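```bash
cat > m4.py <<'E'
from h import *
from scipy.optimize import least_squares
W=load("w4.npz")
a=lambda u,v:(120+(u+.5)/3.5-.5,130+(v+.5)/3.5-.5)
P=lambda p,z:atz(W,*p,z)[:2]*1000
T={60:P(a(220,57),.0465),50:P(a(308,146),.0465),40:P(a(357,253),.0465),30:P(a(345,365),.0465),10:P(a(382,566),.0465)}
for C0 in ([549,-137.8,-29.58],None):
    if C0 is None:
        def res(x):
            return [-np.sin(x[2]+np.radians(k))*(p-x[:2])[0]+np.cos(x[2]+np.radians(k))*(p-x[:2])[1] for k,p in T.items()]
        s=least_squares(res,[549,-137.8,-.516]);x=s.x;print(x[:2],np.degrees(x[2]),np.round(s.fun,1))
    else: x=np.array(C0)*[1,1,np.pi/180]
    def rep(n,p):
        d=p-x[:2]; print(n,np.round(p,1),"r %.1f rel %.2f"%(np.hypot(*d),np.degrees(np.arctan2(d[1],d[0])-x[2])))
    for k in T: rep("tick%d"%k,T[k])
    for u in (230,430,590):
        p,q=P(a(u,423),.064),P(a(u,490),.064); rep("lev w%.1f"%np.hypot(*(p-q)),(p+q)/2)
    rep("ear1",P(a(437,306),.055)); rep("head",P(a(684,531),.092))
E
python3 m4.py
```

```text
tick60 [626.1 -92.5] r 89.4 rel 60.01
tick50 [ 635.9 -105.7] r 92.7 rel 49.88
tick40 [ 640.2 -121.2] r 92.7 rel 39.89
tick30 [ 635.9 -137.3] r 86.9 rel 29.93
tick10 [ 636.3 -168.8] r 92.6 rel 10.00
lev w9.6 [ 623. -144.] r 74.2 rel 24.80
lev w9.5 [ 649.7 -146.7] r 101.1 rel 24.54
lev w9.5 [ 671.2 -148.8] r 122.7 rel 24.41
ear1 [ 652.  -128.1] r 103.5 rel 34.95
head [ 683.7 -149.6] r 135.2 rel 24.58
[ 549.15335617 -138.70946745] -29.083927492845895 [ 0.1 -0.1 -0.1  0.1  0. ]
tick60 [626.1 -92.5] r 89.7 rel 60.06
tick50 [ 635.9 -105.7] r 92.9 rel 49.94
tick40 [ 640.2 -121.2] r 92.8 rel 39.96
tick30 [ 635.9 -137.3] r 86.7 rel 30.04
tick10 [ 636.3 -168.8] r 92.2 rel 10.01
lev w9.6 [ 623. -144.] r 74.0 rel 25.00
lev w9.5 [ 649.7 -146.7] r 100.9 rel 24.55
lev w9.5 [ 671.2 -148.8] r 122.4 rel 24.33
ear1 [ 652.  -128.1] r 103.4 rel 34.96
head [ 683.7 -149.6] r 135.0 rel 24.46
```

Here the lever reads 24.5° and the clip 26.9–27.2°, with tick checks good to 0.1°. I'll close the remaining 2.5°, about 5.8 mm, slowly.

```bash
python3 -m handwheel '[[0,[0.2,1,0],[0,0,0.008]],[0,[0.4,2,0],[0,0,0.017]],[0,[0.6,3,0],[0,0,0.025]],[0,[0.8,4,0],[0,0,0.033]],[0,[0.9,5,0],[0,0,0.04]],[0,[1,5.8,0],[0,0,0.044]],[0,[1,5.8,0],[0,0,0.044]],[0,[1,5.8,0],[0,0,0.044]]]'
python3 arc.py
```

```text
time_s: 6.8
ee_pos: [0.6829, -0.1601, 0.0725]
eef_rot: [0.02, 0.707, -0.019, 0.707]
ft_force: [1.8, -0.8, -0.3]
opening: 0.0004
tcp [ 682.9 -160.1   72.5] jaw -3.2 F [ 1.8 -0.8 -0.3]
```

```bash
python3 -m handwheel '[[0,[0,-2,0],[0,0,0]],[0,[0,-5,0],[0,0,0]],[0,[0,-15,0],[0,0,0]],[0,[0,-20,5],[0,0,0]],[0,[0,-20,30],[0,0,0]],[0,[0,-20,65],[0,0,0]],[0,[0,-20,100],[0,0,0]],[0,[0,-20,110],[0,0,0]]]'
python3 - <<'E'
from h import *
from station import robot
f=robot.grab_frame("wrist"); np.savez("w5.npz",**f);cv2.imwrite("pics/w5.png",f["img"])
crop(f["img"],100,100,320,260,3.5,"pics/w5z.png")
E
```

```text
time_s: 7.6
ee_pos: [0.6854, -0.1812, 0.1874]
eef_rot: [0.02, 0.705, -0.02, 0.709]
ft_force: [0.1, -0.6, 1.0]
opening: 0.0004
```

View pics/w5.png

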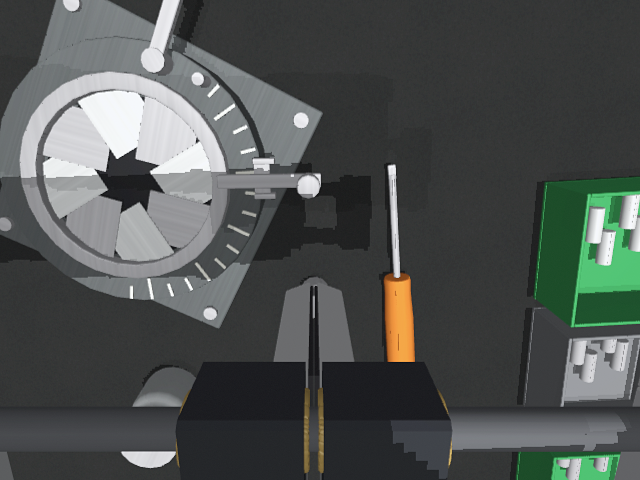

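View pics/w5z.png

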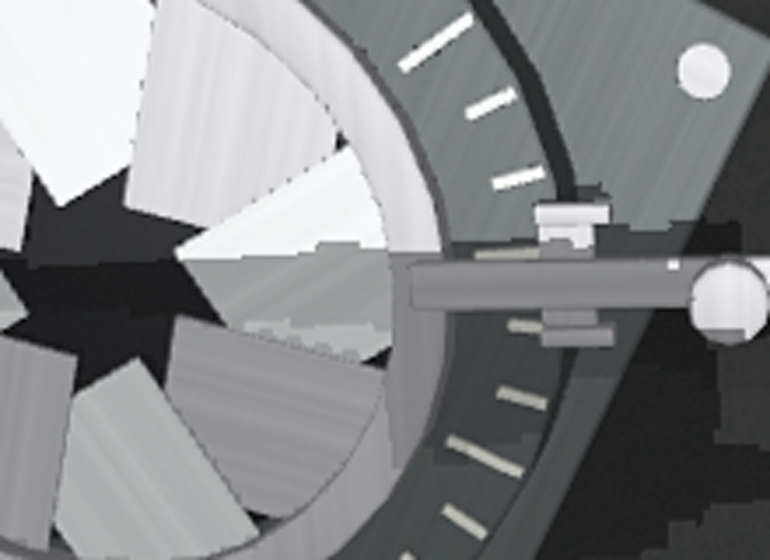

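```bash
python3 - <<'E'
from h import *
f=load("w5.npz")
crop(f["img"],215,145,315,205,8,"pics/w5y.png")
E
```

```text
(no output)
```

View pics/w5y.png

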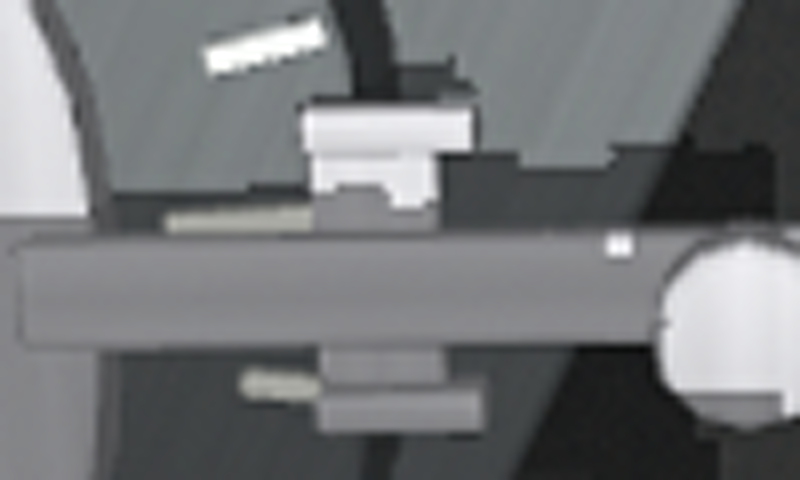

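```bash
python3 - <<'E'
from h import *
from scipy.optimize import least_squares
W=load("w5.npz")
a=lambda u,v:(100+(u+.5)/3.5-.5,100+(v+.5)/3.5-.5)
b=lambda u,v:(215+(u+.5)/8-.5,145+(v+.5)/8-.5)
P=lambda p,z:atz(W,*p,z)[:2]*1000
T={60:P(a(437,42),.0465),50:P(a(491,104),.0465),40:P(a(519,178),.0465),10:P(a(522,399),.0465),0:P(a(485,456),.0465),-10:P(a(465,522),.0465)}
def res(x): return [-np.sin(x[2]+np.radians(k))*(p-x[:2])[0]+np.cos(x[2]+np.radians(k))*(p-x[:2])[1] for k,p in T.items()]
s=least_squares(res,[549,-137.8,-.516]);x=s.x;print(x[:2],np.degrees(x[2]),np.round(s.fun,1))
def rep(n,p):
    d=p-x[:2]; print(n,np.round(p,1),"r %.1f rel %.2f"%(np.hypot(*d),np.degrees(np.arctan2(d[1],d[0])-x[2])))
e1,e2=P(b(388,130),.055),P(b(401,410),.055);print(np.hypot(*(e1-e2)));rep("e1",e1);rep("e2",e2);rep("clip",(e1+e2)/2)
for u in (100,250,395,560):
    p,q=P(b(u,238),.064),P(b(u,348),.064); rep("lev w%.1f"%np.hypot(*(p-q)),(p+q)/2)
rep("head",P(b(745,333),.092))
# clamp
rep("pivot",P((153,60),.066))
E
```

```text
[ 549.19240183 -138.37054248] -29.352333128696834 [ 0.1 -0.1  0.  -0.2  0.2 -0.1]
25.848040731868114
e1 [ 652.  -128.6] r 103.3 rel 34.77
e2 [ 650.9 -154.4] r 103.0 rel 20.38
clip [ 651.5 -141.5] r 102.3 rel 27.59
lev w9.9 [ 626.  -140.7] r 76.8 rel 27.60
lev w9.9 [ 639.4 -141.5] r 90.3 rel 27.36
lev w9.9 [ 652.4 -142.3] r 103.3 rel 27.19
lev w9.9 [ 667.2 -143.1] r 118.1 rel 27.04
head [ 684.  -143.3] r 134.9 rel 27.27
pivot [586.8 -58. ] r 88.8 rel 94.26
```

Now measured together, the lever crosses the clip 0.7 mm (0.4°) from the midpoint between the ears. Averaging all views puts the clip at 27.2° and the lever at 27.2°. The damper and clip haven't moved. Next is the clamp, with a hover on its counter-clockwise side.

```bash
python3 -m handwheel '[[0,[-10,25,0],[0,0,-0.07]],[0,[-25,55,0],[0,0,-0.14]],[0,[-45,85,0],[0,0,-0.21]],[0,[-65,120,0],[0,0,-0.28]],[0,[-85,155,0],[0,0,-0.35]],[0,[-98,180,0],[0,0,-0.42]],[0,[-103,188,0],[0,0,-0.44]],[0,[-103,188,0],[0,0,-0.44]]]'
python3 - <<'E'
from h import *
from station import robot
f=robot.grab_frame("wrist"); np.savez("w6.npz",**f);cv2.imwrite("pics/w6.png",f["img"])
print(np.round(robot.get_obs()["qpos"],2))
E
python3 arc.py
```

```text
time_s: 8.45
ee_pos: [0.5807, 0.0085, 0.1862]
eef_rot: [0.172, 0.684, -0.173, 0.687]
ft_force: [-0.7, 0.0, 0.2]
opening: 0.0004
[ 0.06  0.55 -0.19  1.74  0.14  0.86 -0.68]
tcp [581.5   6.8 186.3] jaw -28.4 F [ 0.1 -1.  -0.5]
```

View pics/w6.png

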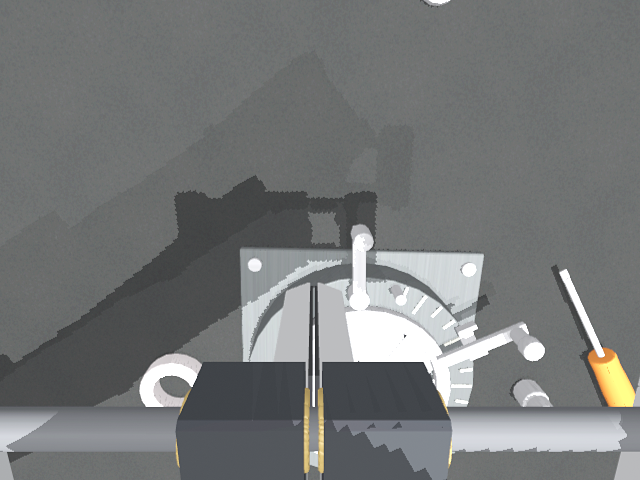

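```bash
python3 - <<'E'
from h import *
W=load("w6.npz")
crop(W["img"],300,200,480,340,4.4,"pics/w6z.png")
P=lambda p,z:np.round(atz(W,*p,z)[:2]*1000,1)
print(P((363,240),.091),P((359,301),.066), P((316,285),.186))
E
```

```text
[611.1  -6.8] [585.8 -57.4] [585.1  14.4]
```

View pics/w6z.png

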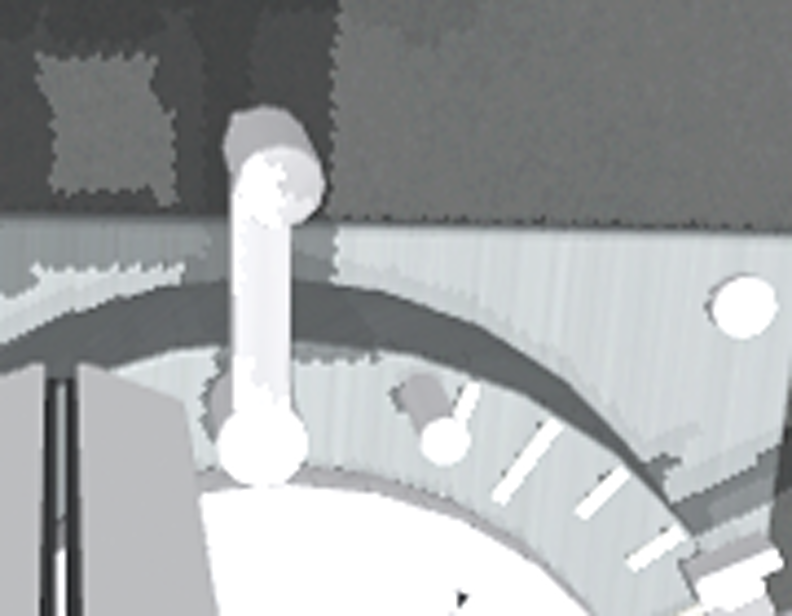

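The clamp peg is at (612,-8) and the pivot at (586,-57.8). That gives a radius of 56 mm (given as 55) and a direction of 62.4°, so the clamp is near 0.05 rad. I'll lower the fingers beside it.

```bash
python3 -m handwheel '[[0,[0,0,-20],[0,0,0]],[0,[0,0,-45],[0,0,0]],[0,[0,0,-70],[0,0,0]],[0,[0,0,-90],[0,0,0]],[0,[0,0,-105],[0,0,0]],[0,[0,0,-112],[0,0,0]],[0,[0,0,-112],[0,0,0]],[0,[0,0,-112],[0,0,0]]]'
cat > arc2.py <<'E'
import numpy as np,sys
from station import robot
from scipy.spatial.transform import Rotation as R
C=np.array([586.2,-57.9])
def tcp(th,gap):
    t=np.radians(th); return C+55*np.array([np.cos(t),np.sin(t)])+gap*np.array([-np.sin(t),np.cos(t)])
o=robot.get_obs(); p=o["ee_pos"][:2]*1000
z=R.from_quat(o["eef_rot"]).as_matrix()[:,2]; j=(np.degrees(np.arctan2(z[1],z[0]))+140)%180-140
print("tcp",np.round(o["ee_pos"]*1000,1),"jaw",round(j,1),"F",np.round(o["ft_force"],1))
g=float(sys.argv[1])
for th in map(float,sys.argv[2:]): print(th,np.round(tcp(th,g)-p,1),round(float(np.radians(th-90-j)),3))
E
python3 arc2.py 19.5 66 62.4 59 56 52 48 44 40 36 32 28 24
```

```text
time_s: 9.3
ee_pos: [0.582, 0.0062, 0.0746]
eef_rot: [0.173, 0.684, -0.174, 0.687]
ft_force: [0.1, -0.6, 0.7]
opening: 0.0005
tcp [582.    6.2  74.6] jaw -28.4 F [ 0.1 -0.6  0.7]
66.0 [ 8.7 -5.9] 0.077
62.4 [12.4 -6.3] 0.014
59.0 [15.8 -6.9] -0.045
56.0 [18.7 -7.6] -0.097
52.0 [22.6 -8.7] -0.167
48.0 [ 26.5 -10.1] -0.237
44.0 [ 30.2 -11.8] -0.307
40.0 [ 33.7 -13.8] -0.377
36.0 [ 37.2 -16. ] -0.447
32.0 [ 40.5 -18.4] -0.516
28.0 [ 43.6 -21. ] -0.586
24.0 [ 46.5 -23.9] -0.656
```

```bash
python3 -m handwheel '[[0,[4,-2,0],[0,0,0]],[0,[8,-4,0],[0,0,0]],[0,[12,-6.3,0],[0,0,0.014]],[0,[16,-7,0],[0,0,-0.045]],[0,[19,-7.6,0],[0,0,-0.097]],[0,[22.5,-8.7,0],[0,0,-0.167]],[0,[26.5,-10,0],[0,0,-0.237]],[0,[26.5,-10,0],[0,0,-0.237]]]'
python3 - <<'E'
from h import *
from station import robot
f=robot.grab_frame("wrist"); np.savez("w7.npz",**f);cv2.imwrite("pics/w7.png",f["img"])
E
python3 arc2.py 19.5 46 44 40 36 32 28 24 20 16 12 
```

```text
time_s: 10.1
ee_pos: [0.6087, -0.0039, 0.0747]
eef_rot: [0.252, 0.659, -0.255, 0.662]
ft_force: [-0.6, 0.2, 0.4]
opening: 0.0004
tcp [608.7  -3.9  74.7] jaw -41.9 F [0.4 0.7 0.9]
46.0 [ 1.7 -0.9] -0.037
44.0 [ 3.5 -1.8] -0.072
40.0 [ 7.1 -3.7] -0.142
36.0 [10.5 -5.9] -0.211
32.0 [13.8 -8.3] -0.281
28.0 [ 16.9 -11. ] -0.351
24.0 [ 19.8 -13.8] -0.421
20.0 [ 22.5 -16.9] -0.491
16.0 [ 25.  -20.1] -0.56
12.0 [ 27.2 -23.5] -0.63
```

View pics/w7.png

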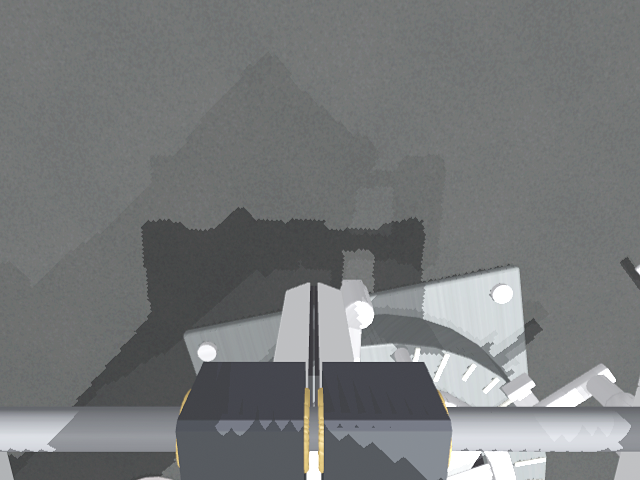

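The peg head at (359,313) rests against the finger's outer face. I'll continue along the arc.

```bash
python3 -m handwheel '[[0,[2,-1,0],[0,0,-0.04]],[0,[5,-2.6,0],[0,0,-0.1]],[0,[8.5,-4.6,0],[0,0,-0.17]],[0,[12,-7,0],[0,0,-0.24]],[0,[15,-9.5,0],[0,0,-0.31]],[0,[18,-12.3,0],[0,0,-0.38]],[0,[20.5,-14.5,0],[0,0,-0.44]],[0,[22.5,-17,0],[0,0,-0.49]]]'
python3 arc2.py 19.5 18 15 12 9 6 4 2 0 -2 -4
```

```text
time_s: 10.95
ee_pos: [0.631, -0.0202, 0.0747]
eef_rot: [0.405, 0.578, -0.407, 0.58]
ft_force: [-1.7, 1.5, 1.2]
opening: 0.0002
tcp [631.  -20.2  74.7] jaw -70.1 F [-1.7  1.5  1.2]
18.0 [ 1.5 -2.2] -0.033
15.0 [ 3.3 -4.6] -0.086
12.0 [ 5.  -7.2] -0.138
9.0 [ 6.5 -9.8] -0.19
6.0 [  7.9 -12.6] -0.243
4.0 [  8.7 -14.4] -0.278
2.0 [  9.5 -16.3] -0.313
0.0 [ 10.2 -18.2] -0.348
-2.0 [ 10.9 -20.1] -0.382
-4.0 [ 11.5 -22.1] -0.417
```

```bash
python3 -m handwheel '[[0,[1.5,-2.2,0],[0,0,-0.033]],[0,[3.3,-4.6,0],[0,0,-0.086]],[0,[5,-7.2,0],[0,0,-0.138]],[0,[6.5,-10,0],[0,0,-0.19]],[0,[7.9,-12.6,0],[0,0,-0.243]],[0,[8.7,-14.4,0],[0,0,-0.278]],[0,[9.5,-16.3,0],[0,0,-0.313]],[0,[9.5,-16.3,0],[0,0,-0.313]]]'
python3 - <<'E'
from h import *
from station import robot
f=robot.grab_frame("wrist"); np.savez("w8.npz",**f);cv2.imwrite("pics/w8.png",f["img"])
f=robot.grab_frame("side");crop(f["img"],270,165,410,285,5,"pics/side8.png")
E
python3 arc2.py 19.5 0 -1 -2 -3 -4 -5 -6 -7
```

```text
time_s: 11.75
ee_pos: [0.6405, -0.0367, 0.0746]
eef_rot: [0.49, 0.508, -0.493, 0.509]
ft_force: [-0.8, 0.3, 0.4]
opening: 0.0006
tcp [640.6 -36.7  74.6] jaw -88.0 F [ 0.   0.1 -0.2]
0.0 [ 0.6 -1.7] -0.035
-1.0 [ 1.  -2.6] -0.053
-2.0 [ 1.3 -3.6] -0.07
-3.0 [ 1.6 -4.6] -0.087
-4.0 [ 1.9 -5.5] -0.105
-5.0 [ 2.1 -6.5] -0.122
-6.0 [ 2.4 -7.5] -0.14
-7.0 [ 2.6 -8.5] -0.157
```

View pics/w8.png

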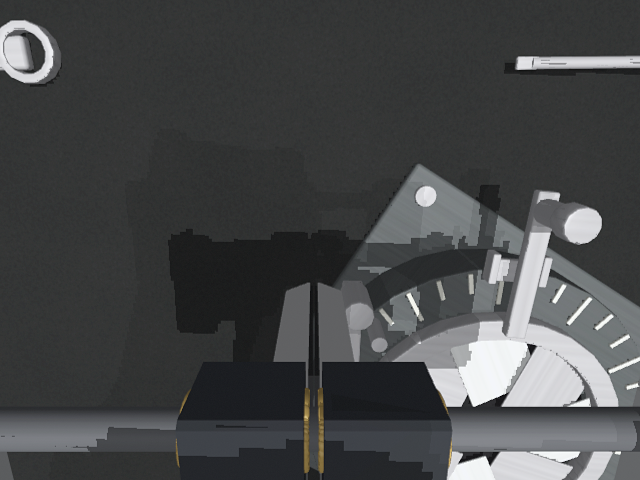

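View pics/side8.png

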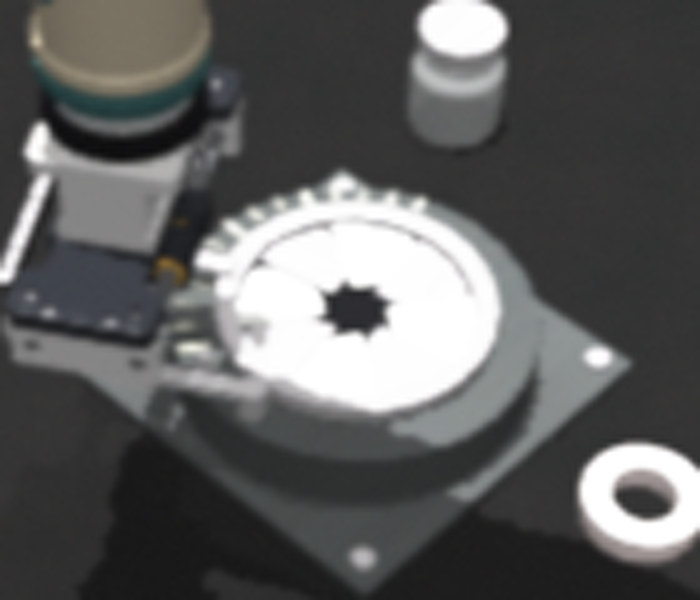

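```bash
python3 -m handwheel '[[0,[0.3,-1,0],[0,0,-0.02]],[0,[0.6,-1.8,0],[0,0,-0.035]],[0,[1,-2.6,0],[0,0,-0.05]],[0,[1.2,-3.2,0],[0,0,-0.06]],[0,[1.4,-3.9,0],[0,0,-0.075]],[0,[1.6,-4.6,0],[0,0,-0.087]],[0,[1.6,-4.6,0],[0,0,-0.087]],[0,[1.6,-4.6,0],[0,0,-0.087]]]'
python3 - <<'E'
from h import *
from station import robot
f=robot.grab_frame("wrist"); np.savez("w9.npz",**f);crop(f["img"],280,250,440,370,5,"pics/w9z.png")
F=[]
print(np.round(robot.get_obs()["ft_force"],1))
E
python3 arc2.py 19.5 -4 -5 -6 -7
```

```text
time_s: 12.65
ee_pos: [0.6422, -0.0415, 0.0746]
eef_rot: [-0.511, -0.486, 0.515, -0.488]
ft_force: [-1.1, 0.8, 0.7]
opening: 0.0006
[-1.6  2.3  0.1]
tcp [642.2 -41.5  74.6] jaw -93.0 F [-1.6  2.3  0.1]
-4.0 [ 0.2 -0.8] -0.018
-5.0 [ 0.5 -1.7] -0.035
-6.0 [ 0.7 -2.7] -0.053
-7.0 [ 1.  -3.7] -0.07
```

View pics/w9z.png

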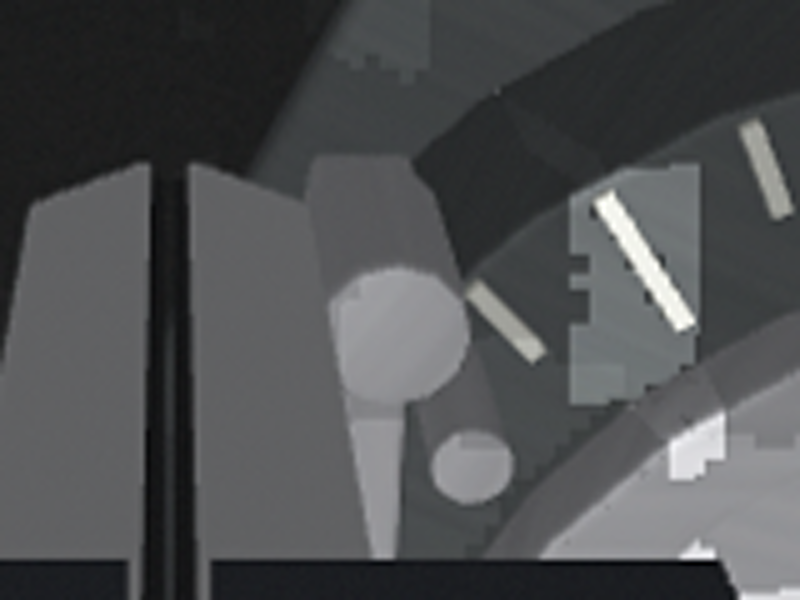

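```bash
python3 - <<'E'
from h import *
W=load("w9.npz")
P=lambda u,v,z:atz(W,280+(u+.5)/5-.5,250+(v+.5)/5-.5,z)[:2]*1000
p=P(400,338,.091); d=p-[586.2,-57.9]; print(p,np.hypot(*d),np.degrees(np.arctan2(d[1],d[0])))
E
python3 -m handwheel '[[0,[0.2,-0.6,0],[0,0,-0.01]],[0,[0.3,-1,0],[0,0,-0.02]],[0,[0.4,-1.5,0],[0,0,-0.03]],[0,[0.5,-2,0],[0,0,-0.04]],[0,[0.7,-2.6,0],[0,0,-0.05]],[0,[0.7,-2.6,0],[0,0,-0.05]],[0,[0.7,-2.6,0],[0,0,-0.05]],[0,[0.7,-2.6,0],[0,0,-0.05]]]'
python3 arc2.py 19.5 -5 -6 -7
```

```text
[641.01336993 -61.94314121] 54.96228264896341 -4.218608753829159
time_s: 13.5
ee_pos: [0.6429, -0.0442, 0.0746]
eef_rot: [-0.523, -0.473, 0.527, -0.475]
ft_force: [-1.5, 1.8, 0.6]
opening: 0.0004
tcp [642.9 -44.2  74.6] jaw -95.8 F [-1.5  1.8  0.6]
-5.0 [-0.2  1. ] 0.015
-6.0 [ 0.1 -0. ] -0.003
-7.0 [ 0.3 -1. ] -0.02
```

```bash
python3 -m handwheel '[[0,[0.1,-0.4,0],[0,0,0]],[0,[0.1,-0.8,0],[0,0,0]],[0,[0.1,-1.2,0],[0,0,0]],[0,[0.1,-1.2,0],[0,0,0]],[0,[0.1,-1.2,0],[0,0,0]],[0,[0.1,-1.2,0],[0,0,0]],[0,[0.1,-1.2,0],[0,0,0]],[0,[0.1,-1.2,0],[0,0,0]]]'
python3 - <<'E'
from h import *
from station import robot
f=robot.grab_frame("wrist"); np.savez("w10.npz",**f);crop(f["img"],280,250,440,370,5,"pics/w10z.png")
print(np.round(robot.get_obs()["ft_force"],1),robot.get_obs()["ee_pos"])
E
```

```text
time_s: 14.3
ee_pos: [0.6429, -0.0444, 0.0746]
eef_rot: [-0.523, -0.473, 0.526, -0.475]
ft_force: [-0.8, 5.6, 0.8]
opening: 0.0005
[-1.8  5.6  0.7] [ 0.64295586 -0.04436364  0.07460208]
```

View pics/w10z.png

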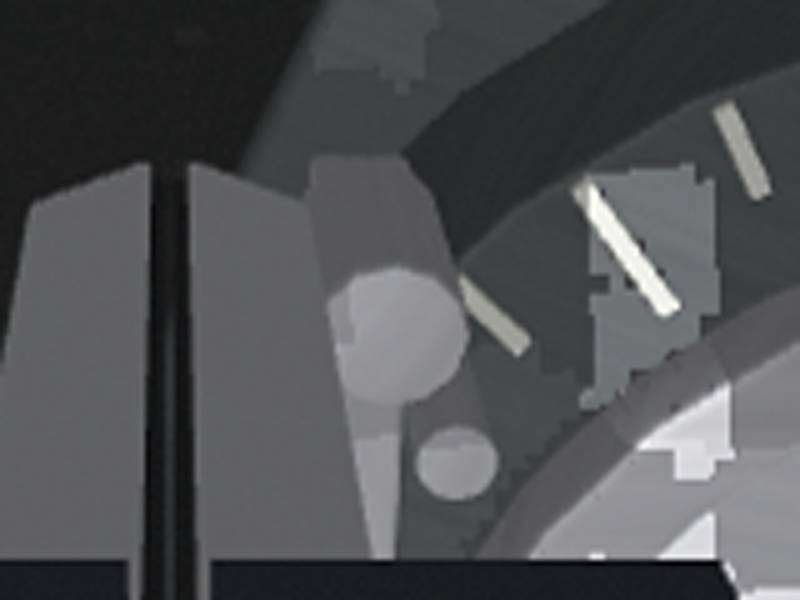

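The force rose to 5.6 N while the tool moved only 0.2 of the commanded 1.2 mm, so the clamp is on its stop. I'll back off, lift and check.

```bash
python3 -m handwheel '[[0,[0,3,0],[0,0,0]],[0,[0,8,0],[0,0,0]],[0,[0,18,0],[0,0,0]],[0,[0,25,5],[0,0,0]],[0,[0,28,35],[0,0,0]],[0,[0,28,75],[0,0,0]],[0,[0,28,110],[0,0,0]],[0,[0,28,130],[0,0,0]]]'
python3 -m handwheel '[[0,[10,-10,0],[0,0,0.14]],[0,[20,-30,0],[0,0,0.28]],[0,[25,-60,0],[0,0,0.42]],[0,[30,-95,0],[0,0,0.56]],[0,[35,-130,0],[0,0,0.7]],[0,[40,-155,0],[0,0,0.84]],[0,[40,-165,0],[0,0,0.98]],[0,[40,-165,0],[0,0,1.1]]]'
python3 -m handwheel '[[0,[0,-10,0],[0,0,0.14]],[0,[0,-20,0],[0,0,0.28]],[0,[0,-20,0],[0,0,0.42]],[0,[0,-20,0],[0,0,0.5]],[0,[0,-20,0],[0,0,0.55]],[0,[0,-20,0],[0,0,0.55]],[0,[0,-20,0],[0,0,0.55]],[0,[0,-20,0],[0,0,0.55]]]'
python3 - <<'E'
from h import *
from station import robot
for n in ("wrist","scene","side"):
    f=robot.grab_frame(n); np.savez(n+"11.npz",**f);cv2.imwrite(f"pics/{n}11.png",f["img"])
    if n=="wrist": crop(f["img"],100,0,320,200,3.5,"pics/w11z.png")
E
```

```text
time_s: 15.15
ee_pos: [0.6446, -0.016, 0.2083]
eef_rot: [-0.524, -0.472, 0.525, -0.476]
ft_force: [0.5, -0.8, -0.0]
opening: 0.0005
time_s: 15.95
ee_pos: [0.6843, -0.1843, 0.2085]
eef_rot: [0.199, 0.677, -0.199, 0.681]
ft_force: [0.1, 0.2, -0.5]
opening: 0.0007
time_s: 16.75
ee_pos: [0.6844, -0.2042, 0.2087]
eef_rot: [0.008, 0.705, -0.007, 0.709]
ft_force: [0.4, -0.3, -0.2]
opening: 0.0005
```

View pics/wrist11.png

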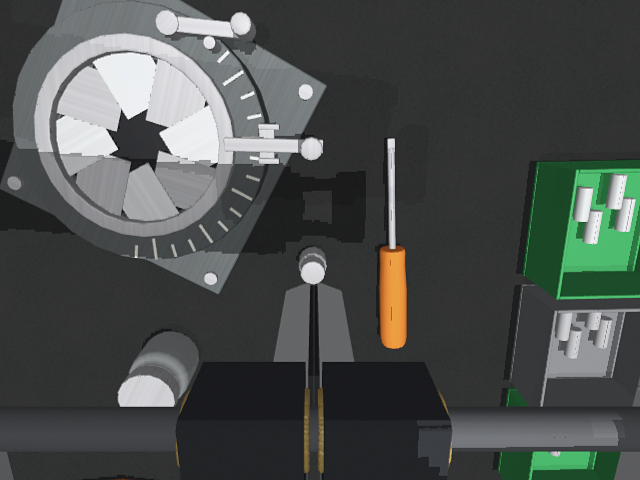

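View pics/scene11.png

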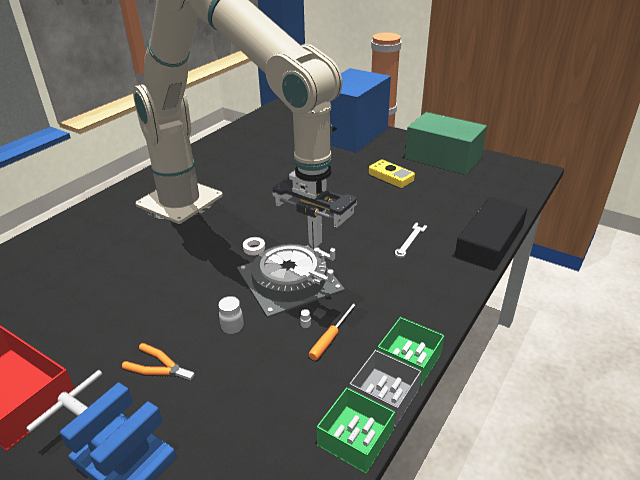

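```bash
python3 - <<'E'
from h import *
f=load("wrist11.npz")
crop(f["img"],220,110,320,180,8,"pics/w11y.png");crop(f["img"],140,0,270,95,6,"pics/w11x.png")
E
```

```text
(no output)
```

View pics/w11y.png

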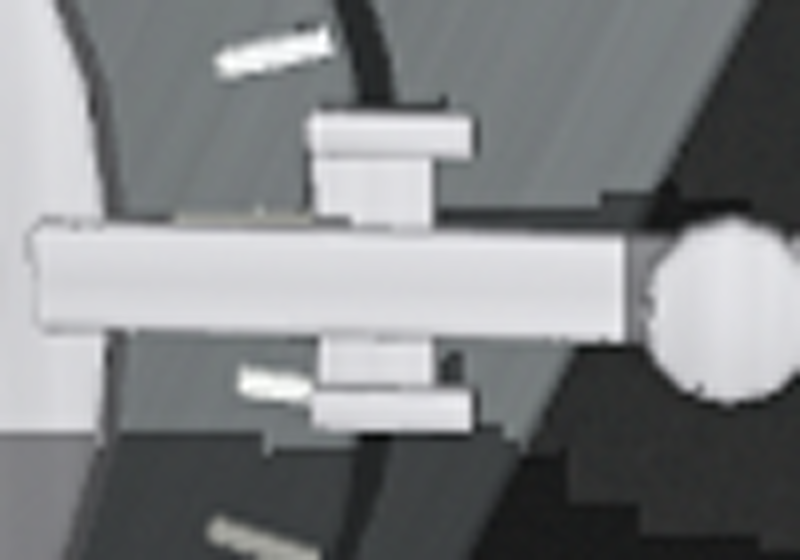

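View pics/w11x.png

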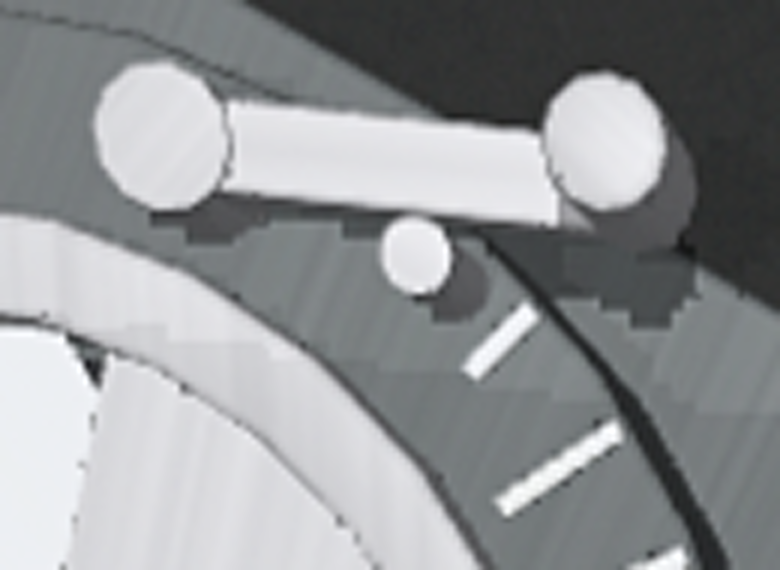

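View pics/w11z.png

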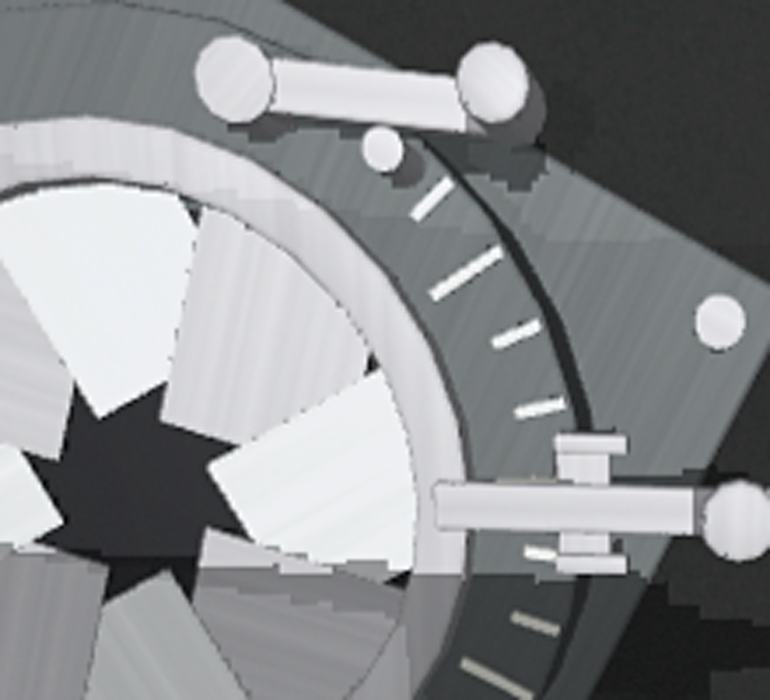

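```bash
python3 - <<'E'
from h import *
from scipy.optimize import least_squares
W=load("wrist11.npz")
a=lambda u,v:(100+(u+.5)/3.5-.5,(v+.5)/3.5-.5)
b=lambda u,v:(220+(u+.5)/8-.5,110+(v+.5)/8-.5)
c=lambda u,v:(140+(u+.5)/6-.5,(v+.5)/6-.5)
P=lambda p,z:atz(W,*p,z)[:2]*1000
T={70:P(a(433,199),.0465),60:P(a(466,274),.0465),50:P(a(517,334),.0465),40:P(a(540,408),.0465),10:P(a(535,623),.0465),0:P(a(496,679),.0465)}
def res(x): return [-np.sin(x[2]+np.radians(k))*(p-x[:2])[0]+np.cos(x[2]+np.radians(k))*(p-x[:2])[1] for k,p in T.items()]
s=least_squares(res,[549,-137.8,-.516]);x=s.x;print(x[:2],np.degrees(x[2]),np.round(s.fun,1))
def rep(n,p):
    d=p-x[:2]; print(n,np.round(p,1),"r %.1f rel %.2f"%(np.hypot(*d),np.degrees(np.arctan2(d[1],d[0])-x[2])))
e1,e2=P(b(392,136),.055),P(b(393,410),.055);print(np.hypot(*(e1-e2)));rep("e1",e1);rep("e2",e2);rep("clip",(e1+e2)/2)
for u,t,q in ((120,221,331),(390,229,336),(590,235,341)):
    p,q=P(b(u,t+2),.064),P(b(u,q),.064); rep("lev w%.1f"%np.hypot(*(p-q)),(p+q)/2)
rep("head",P(b(730,311),.092))
pv,pg=P(c(163,136),.066),P(c(605,142),.091);d=pg-pv;print(pv,pg,np.hypot(*d),"clamp dir rel",np.degrees(np.arctan2(d[1],d[0])-x[2]))
E
```

```text
[ 549.46142003 -137.21632879] -29.916685821271646 [ 0. -0.  0. -0.  0. -0.]
25.82500055989811
e1 [ 652.2 -128.9] r 103.1 rel 34.53
e2 [ 651.  -154.7] r 103.0 rel 20.13
clip [ 651.6 -141.8] r 102.2 rel 27.34
lev w9.9 [ 626.9 -141. ] r 77.5 rel 27.11
lev w9.6 [ 652.2 -142.2] r 102.9 rel 27.17
lev w9.6 [ 671.  -143.1] r 121.6 rel 27.16
head [ 684.1 -143.4] r 134.8 rel 27.28
[586.51504218 -57.70664405] [640.97679106 -64.30054766] 54.85947187979315 clamp dir rel 23.01325611698049
```

The final view gives the lever at 27.2° and the clip midpoint at 27.3°. The clamp is at 23.0°, exactly its stop direction, and the robot is clear of everything. I'll compare the bystanders and damper with the first images and hand in.

```bash
python3 - <<'E'
from h import *
a=load("side0.npz")["img"];b=load("side11.npz")["img"]
a2=load("scene0.npz")["img"];b2=load("scene11.npz")["img"]
# bystander patches, shift by phase correlation
for n,A,B,(x0,y0,x1,y1) in [("jar",a2,b2,(213,290,250,338)),("socket",a2,b2,(294,304,318,332)),("tape s",a2,b2,(238,232,270,258)),("screwdriver",a2,b2,(300,300,360,365)),("jar side",a,b,(348,160,376,198)),("plate corner sc",a2,b2,(255,290,290,316)),("plate corner right",a2,b2,(325,275,350,300))]:
    g=[cv2.cvtColor(i[y0:y1,x0:x1],cv2.COLOR_BGR2GRAY).astype(np.float32) for i in(A,B)]
    print(n,np.round(cv2.phaseCorrelate(*g)[0],2),float(np.abs(g[0]-g[1]).mean().round(2)))
from station import robot
robot.close_job()
E
```

```text
jar [ 0.   -0.01] 0.8700000047683716
socket [0.15 0.05] 9.329999923706055
tape s [-0.08  0.55] 6.300000190734863
screwdriver [0.01 0.06] 4.820000171661377
jar side [-0.03  0.03] 1.0399999618530273
plate corner sc [-0.5   0.54] 11.720000267028809
plate corner right [0.19 0.92] 10.960000038146973
the job is handed in; nothing more can be done
```

The ring is set midway between the clip's ears, and the clamp was then pushed to its stop. I handed the job in at about 17 s of the 51 s allowed.

**What I did:** With the fingers closed, I pushed the lever's peg counter-clockwise from about -30° until the arm stood over the clip. I then backed off and measured. Only after that did I push the clamp peg clockwise from about 0.05 rad to its stop, then lifted clear.

**Last checks (wrist camera, after withdrawing):**

| Check | Measured | Wanted |
|---|---|---|
| Lever arm | 27.2° | 27.3° (clip midpoint in the same view) |
| Clamp lever direction | 23.0° from the damper's +x | 23° at the stop |

- **Lever at the scale:** the arm is within about 0.7 mm of the midpoint between the ears.
- **Clamp at the stop:** the bar rests against its stop post. The force rose to 5.6 N there, and the readings during the rest of the job were about 2 N or less.
- **Damper:** its fitted centre stayed within about 1 mm of the first measurement.
- **Bystanders:** the jar, socket and screwdriver show no shift in the images. The pliers, wrench and meter were not compared numerically, but the robot never went near them.

**Where the checks disagreed:**
- The clip's angle read 26.9°, 27.2°, 27.6° and 27.3° in four views. I took this as measurement scatter, because the ears' world positions stayed within about 1.5 mm.
- Comparing the first and last scene pictures gave apparent shifts of 0.5 to 0.9 pixel for the tape and the foot-plate corners. I put this down to the robot's changed shadow, since the wrist-camera fits show no movement of the damper. I had no such second check for the tape.

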